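# Stack the tube carriers and spacer on a rotator's tilted splined hub

### The job

Put the three washed plates that dry on the paper towel back on the tilted splined hub of the tube rotator: one slotted tube carrier first, then the thick plain spacer, then the other carrier. The stack must run balanced, so turn every plate until its tab points exactly opposite to the tab of the plate under it, and slide each one down over the hub's teeth fully home, with no gap, before the next. Let go of everything at the end and do not disturb the bottle, the beaker or the tube rack.

Things in the scene. Friction and masses are not known exactly. Their poses are not given: they have to be found in the camera images.
- hub_seat (a point): Centre of the shoulder (52 mm across) on the tube rotator's tilted hub on which the first plate rests. z: the hub's axis, up and out of the machine, 23 to 33 degrees from vertical, leaning to the machine's front; x: up the slope to the back; y level. These axes do not turn with the hub. Above it along z: aluminium core 28 mm across, 0 to 36 mm, with six teeth, 0 to 30 mm.
- hub_teeth_top (a point): On the hub's axis, 30 mm above the seat, axes as hub_seat: where the flat tops of the six teeth lie (60 degrees apart, 6 mm wide, out to 20 mm from the axis). The teeth's angle about the axis varies and is not reported: rest a plate on them with light pressure and turn it, at most 60 degrees, until it drops. The stopped gear motor holds the hub still. Play on it: 1.2 mm radial, 3.5 degrees.
- hub_tip (a point): Tip of the hub, on its axis 44 mm above the seat, axes as hub_seat. From 30 to 36 mm above the seat the hub is a plain round pilot 28 mm across; from there a cone narrows to 16 mm across at this tip, so a plate centres itself on it. The space around the hub is free: below the 15 mm high shoulder is the motor housing, 82 mm across.
- rotator: Fixed base of the tube rotator, a white bench machine 210 x 170 mm on a yoke whose cheeks stand 50 to 62 mm either side, up to 135 mm high. Origin on the bench under it; x to its back, front with the control panel to -x, z up. The hub tilts about a level axis 110 mm above the bench, 25 mm behind the origin; the seat lies 50 mm from that axis.
- carrier_a: Tube carrier: grey plastic plate, 8 mm thick, about 60 g. Origin: centre of its bore, on the underside; z up, x to its tab. Straight edges at y = +-30 mm for x = -36 to 36; ends at x = +-48 with 11 mm tube slots; flat tab 25 mm wide to x = 66. The bore has six inward teeth 8.3 mm wide, ends 15.2 mm from the centre (one to +x). Not to be turned over. As first plate its origin ends on the seat.
- carrier_b: The other tube carrier, identical to carrier_a (same axes and sizes); either may go first. The one that goes on third ends with its origin 20 mm above the seat along the hub's axis.
- spacer: Spacer: plain plate of the same grey plastic, 12 mm thick, about 95 g, no slots, lying flat. Origin: centre of its bore, on the underside; z up, x to its tab. Straight edges at y = +-30 mm for x = -36 to 36; ends at x = +-36; flat tab 40 mm wide to x = 66. Same toothed bore as the carriers. Not to be turned over. It ends with its origin 8 mm above the seat along the hub's axis.
- carrier_a_tab (a point): Point in the tab of carrier_a, 60 mm from the bore's centre along its x, 4 mm above the underside.
- carrier_b_tab (a point): Point in the tab of carrier_b, 60 mm from the bore's centre along its x, 4 mm above the underside.
- spacer_tab (a point): Point in the tab of the spacer, 60 mm from the bore's centre along its x, 4 mm above the underside.
- towel: Flat paper towel fixed to the bench, 350 x 360 mm, its top 2 mm above the bench; the plates lie on it. Origin: centre, on the bench.
- amber_bottle: Bystander: closed amber bottle with a blue cap, 68 mm in diameter, 150 mm high, beyond the work. Origin: centre of its foot.
- beaker: Bystander: empty glass beaker, 72 mm in diameter, 95 mm high, standing on the towel's far edge. Origin: centre of its foot.
- tube_rack: Bystander: low white rack, 70 x 150 mm, 59 mm high, with ten pink-capped tubes, to the right of the rotator. Origin: centre of its underside.
Things that resemble listed ones, but are neither listed nor needed, are in the scene too. Leave any black or purple look-alike of the spacer alone. What is shaped like the carrier_b but pink or turquoise is not meant.

How it is judged:
On the way, in this order (a step that is already met when the one before it is completed fails the run):
1. a carrier is fully home on the hub's shoulder (((x of carrier_a in the frame of hub_seat between -0.004 and 0.004 m and y of carrier_a in the frame of hub_seat between -0.004 and 0.004 m and z of carrier_a in the frame of hub_seat between -0.0025 and 0.0025 m and angle between the z axis of carrier_a and the z axis of hub_seat, either way round below 0.12 rad) or (x of carrier_b in the frame of hub_seat between -0.004 and 0.004 m and y of carrier_b in the frame of hub_seat between -0.004 and 0.004 m and z of carrier_b in the frame of hub_seat between -0.0025 and 0.0025 m and angle between the z axis of carrier_b and the z axis of hub_seat, either way round below 0.12 rad))), for 0.2 s.
2. the spacer is fully home on that carrier, its tab opposite (((x of carrier_a in the frame of hub_seat between -0.004 and 0.004 m and y of carrier_a in the frame of hub_seat between -0.004 and 0.004 m and z of carrier_a in the frame of hub_seat between -0.0025 and 0.0025 m and angle between the z axis of each of carrier_a, spacer and the z axis of hub_seat, either way round below 0.12 rad and x of spacer in the frame of hub_seat between -0.004 and 0.004 m and y of spacer in the frame of hub_seat between -0.004 and 0.004 m and z of spacer in the frame of hub_seat between 0.0055 and 0.0105 m and x of spacer_tab in the frame of carrier_a below -0.056 m) or (x of carrier_b in the frame of hub_seat between -0.004 and 0.004 m and y of carrier_b in the frame of hub_seat between -0.004 and 0.004 m and z of carrier_b in the frame of hub_seat between -0.0025 and 0.0025 m and angle between the z axis of each of carrier_b, spacer and the z axis of hub_seat, either way round below 0.12 rad and x of spacer in the frame of hub_seat between -0.004 and 0.004 m and y of spacer in the frame of hub_seat between -0.004 and 0.004 m and z of spacer in the frame of hub_seat between 0.0055 and 0.0105 m and x of spacer_tab in the frame of carrier_b below -0.056 m))), for 0.2 s.
3. the other carrier is fully home on the spacer, its tab opposite to the spacer's (((x of carrier_a in the frame of hub_seat between -0.004 and 0.004 m and y of carrier_a in the frame of hub_seat between -0.004 and 0.004 m and z of carrier_a in the frame of hub_seat between -0.0025 and 0.0025 m and angle between the z axis of each of carrier_a, spacer, carrier_b and the z axis of hub_seat, either way round below 0.12 rad and x of spacer in the frame of hub_seat between -0.004 and 0.004 m and y of spacer in the frame of hub_seat between -0.004 and 0.004 m and z of spacer in the frame of hub_seat between 0.0055 and 0.0105 m and x of spacer_tab in the frame of carrier_a below -0.056 m and x of carrier_b in the frame of hub_seat between -0.004 and 0.004 m and y of carrier_b in the frame of hub_seat between -0.004 and 0.004 m and z of carrier_b in the frame of hub_seat between 0.017 and 0.023 m and x of carrier_b_tab in the frame of spacer below -0.056 m) or (x of carrier_b in the frame of hub_seat between -0.004 and 0.004 m and y of carrier_b in the frame of hub_seat between -0.004 and 0.004 m and z of carrier_b in the frame of hub_seat between -0.0025 and 0.0025 m and angle between the z axis of each of carrier_b, spacer, carrier_a and the z axis of hub_seat, either way round below 0.12 rad and x of spacer in the frame of hub_seat between -0.004 and 0.004 m and y of spacer in the frame of hub_seat between -0.004 and 0.004 m and z of spacer in the frame of hub_seat between 0.0055 and 0.0105 m and x of spacer_tab in the frame of carrier_b below -0.056 m and x of carrier_a in the frame of hub_seat between -0.004 and 0.004 m and y of carrier_a in the frame of hub_seat between -0.004 and 0.004 m and z of carrier_a in the frame of hub_seat between 0.017 and 0.023 m and x of carrier_a_tab in the frame of spacer below -0.056 m))), for 0.2 s.
At the end, for the whole second after the job is handed in: From the shoulder up: a carrier, the spacer, the other carrier, undersides 0, 8 and 20 mm above the seat (within 2.5, 2.5, 3 mm), centred within 4 mm and square within 0.12 rad, each tab opposite to the one below within 20 degrees; all released and at rest (((x of carrier_a in the frame of hub_seat between -0.004 and 0.004 m and y of carrier_a in the frame of hub_seat between -0.004 and 0.004 m and z of carrier_a in the frame of hub_seat between -0.0025 and 0.0025 m and angle between the z axis of each of carrier_a, spacer, carrier_b and the z axis of hub_seat, either way round below 0.12 rad and x of spacer in the frame of hub_seat between -0.004 and 0.004 m and y of spacer in the frame of hub_seat between -0.004 and 0.004 m and z of spacer in the frame of hub_seat between 0.0055 and 0.0105 m and x of spacer_tab in the frame of carrier_a below -0.056 m and x of carrier_b in the frame of hub_seat between -0.004 and 0.004 m and y of carrier_b in the frame of hub_seat between -0.004 and 0.004 m and z of carrier_b in the frame of hub_seat between 0.017 and 0.023 m and x of carrier_b_tab in the frame of spacer below -0.056 m) or (x of carrier_b in the frame of hub_seat between -0.004 and 0.004 m and y of carrier_b in the frame of hub_seat between -0.004 and 0.004 m and z of carrier_b in the frame of hub_seat between -0.0025 and 0.0025 m and angle between the z axis of each of carrier_b, spacer, carrier_a and the z axis of hub_seat, either way round below 0.12 rad and x of spacer in the frame of hub_seat between -0.004 and 0.004 m and y of spacer in the frame of hub_seat between -0.004 and 0.004 m and z of spacer in the frame of hub_seat between 0.0055 and 0.0105 m and x of spacer_tab in the frame of carrier_b below -0.056 m and x of carrier_a in the frame of hub_seat between -0.004 and 0.004 m and y of carrier_a in the frame of hub_seat between -0.004 and 0.004 m and z of carrier_a in the frame of hub_seat between 0.017 and 0.023 m and x of carrier_a_tab in the frame of spacer below -0.056 m)) and linear speed of each of carrier_a, carrier_b, spacer below 0.02 m/s); the robot touches nothing.
It fails at once if bottle pushed away or tipped (distance of amber_bottle from where it was at the start of the episode above 0.02 m or angle between amber_bottle's own z axis and vertical above 0.3 rad).
It fails at once if beaker pushed away or tipped (distance of beaker from where it was at the start of the episode above 0.02 m or angle between beaker's own z axis and vertical above 0.3 rad).
It fails at once if tube rack pushed away or tipped (distance of tube_rack from where it was at the start of the episode above 0.02 m or angle between tube_rack's own z axis and vertical above 0.3 rad).
It also fails if it takes over 72 s, if anything falls off the work surface, if the arm or the gripper's body presses on something with over 40 N, if the wrist force passes 120 N, or if a joint passes its speed limit or range.

### The arm

A 6-joint arm with a two-finger parallel gripper is mounted at the origin on the work surface. World frame = base frame: x ahead of the robot, y to its left, z up, the work surface at z = 0. Lengths are in m, angles in rad, forces in N, time in s.
With the tool pointing down it reaches from about 0.325 to 0.9 m from the base axis. Payload 6.1 kg.
Tool frame: the origin (TCP) lies midway between the tips of the shut fingers; the grasp point (between the pads) lies 19 mm behind it; x points along the fingers, y is the direction in which the jaws open and shut, and the axes are right-handed (so a half turn about x gives the same grasp; the last joint's range is limited). The gripper opens to 85 mm and grips with 20 to 120 N. Pads are 22 mm wide; open, the fingers measure 114 mm over their backs; the gripper's body (76 mm by 85 mm) begins 54 mm behind the grasp point. The pads swing forward as they close: fully open they stand 13 mm farther back than shut.
Start: joints at [1.086, 0.22, 1.526, -0, 1.395, -0.126], TCP at [0.219, 0.585, 0.231] pointing down, gripper open.
Joint ranges: [-2.98, 2.98], [-0.91, 2.08], [0.09, 2.57], [-1.24, 4.39], [0.2, 2.65], [-2.68, 2.68]. Speed limits (rad/s): [2.57, 2.57, 3.01, 3.14, 3.14, 3.14].

### API

Orientations are given as [roll, pitch, yaw] about the fixed x, y, z axes, in that order (R = Rz(yaw) Ry(pitch) Rx(roll)).
In Python, from plant import movep, move_l, set_joints, gripper_to, hold, inverse_kinematics, observe, get_image, get_calibration, Unreachable, job_done gives the robot as it stands. Calls block until the motion is done:
- movep(position, orientation): joint-space move of the TCP to a pose.
- move_l(position, feed=0.15, rotation=None, max_force=None): straight line of the TCP; rotation=None keeps the orientation; feed is the mean speed in m/s. With max_force (N) it stops when the force on the tool has changed by that much, and returns True; else False.
- set_joints(angles): joint-space move.
- gripper_to(opening, f_grip=None): finger opening in m; f_grip is the grip in N (None keeps the last); returns when the fingers have stopped.
- hold(seconds).
- inverse_kinematics(position, orientation): joint angles nearest the present ones, or None.
- observe(): the state.
- get_image(name): name is "scene" or "top" or "wrist"; returns (picture, depth): 480x640x3 uint8, red, green, blue; 480x640 float32, m along the optical axis (not along the pixel's ray), 0 where there is no reading.
- get_calibration(name): a dict with "intrinsics" (3x3 intrinsics, pixels), "dist_coeffs" ([k1, k2, p1, p2, k3] as OpenCV has them; the pictures are not rectified), "world_from_camera" (4x4, takes a point from camera to world coordinates). Camera axes: x right, y down, z forward; pixel columns grow to the right and rows downward; lengths in m; the calibration is good to about 2 mm. A picture is of the moment at which its call begins: read the wrist's pose just before it. get_calibration takes no time and is no camera call; for the wrist camera it gives the pose at the moment of the call.
A pose or a line that the arm cannot do raises Unreachable and nothing moves.
- job_done(): hands the job in, once; it reports no verdict.
The state is a dict: "time_s": time; "q": joint angles; "joint_velocities": joint speeds; "joint_torque": joint torques, N m; "eef_pos": TCP position; "tcp_rot": TCP orientation; "ft_force": force on the tool from outside, world axes, zero at the start; "torque": the same for the moment, N m; "opening": finger opening in m.
Only numpy, scipy, OpenCV 4.12 (cv2) and the standard library are available. Lean on these libraries where they do the work, as an engineer would, in place of code of your own. Each camera call takes 0.05 s, during which the arm holds its last target. There are 200 camera calls.

## Working session

There is one attempt and no reset: what is moved stays moved. The work goes in short steps, each a Python script; the robot and the scene stay as the last script left them, time stands still between calls to the robot, and variables do not carry over. Pictures are saved under pics/ and viewed, about 8 in all and at most 12, crops included, and the job is handed in when it is done.

```bash
ls; mkdir -p pics
python3 - <<'E'
from plant import *
import cv2,numpy as np
for n in ("scene","top"):
    im,d=get_image(n); c=get_calibration(n)
    cv2.imwrite(f"pics/{n}0.png",im[:,:,::-1]); np.savez(f"{n}0.npz",im=im,d=d,**{k:np.array(v) for k,v in c.items()})
    print(n,np.round(c["intrinsics"],1).tolist(),np.round(c["dist_coeffs"],3).tolist(),np.round(c["world_from_camera"],3).tolist())
print(observe())
E
```

```text
pics
scene [[542.2, 0.0, 316.4], [0.0, 542.2, 231.9], [0.0, 0.0, 1.0]] [-0.166, 0.0, 0.0, 0.0, 0.0] [[0.805, 0.345, -0.482, 1.158], [0.593, -0.451, 0.668, -0.849], [0.013, -0.823, -0.568, 0.863], [0.0, 0.0, 0.0, 1.0]]
top [[450.6, 0.0, 319.6], [0.0, 450.6, 237.5], [0.0, 0.0, 1.0]] [-0.05, 0.0, 0.0, 0.0, 0.0] [[0.022, -0.989, 0.143, 0.365], [-1.0, -0.02, 0.016, 0.016], [-0.013, -0.143, -0.99, 1.256], [0.0, 0.0, 0.0, 1.0]]
{'time_s': 0.1, 'q': array([ 1.08588018e+00,  2.21142895e-01,  1.52750458e+00, -2.51542762e-05,
        1.39469818e+00, -1.26093902e-01]), 'joint_velocities': array([-0.00038012, -0.0019602 , -0.0005995 , -0.00119357, -0.00377185,
        0.0007991 ]), 'joint_torque': array([ 1.28504944e-03, -4.98241282e+01, -3.90549052e+01, -2.15666942e-04,
        5.65044917e-03,  5.60162493e-05]), 'eef_pos': array([0.219233  , 0.58470341, 0.23030717]), 'tcp_rot': array([-1.68276822,  1.56904315, -2.04158603]), 'ft_force': array([ 0.07147489, -0.25720797, -0.61829326]), 'torque': array([-0.01936589, -0.02058282,  0.02890428]), 'opening': 0.08536216698709699}
```

View pics/scene0.png

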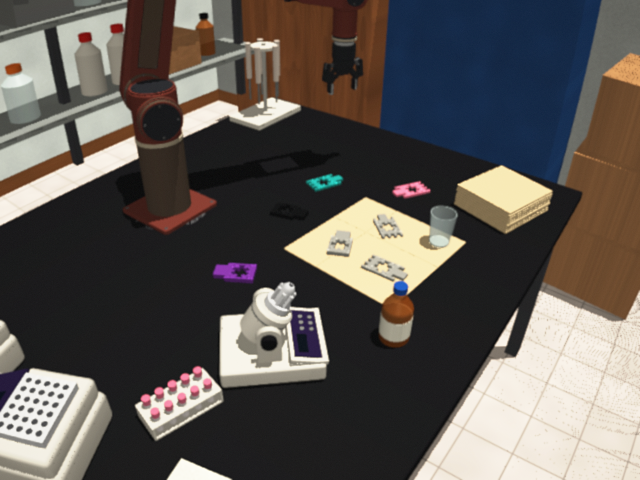

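View pics/top0.png

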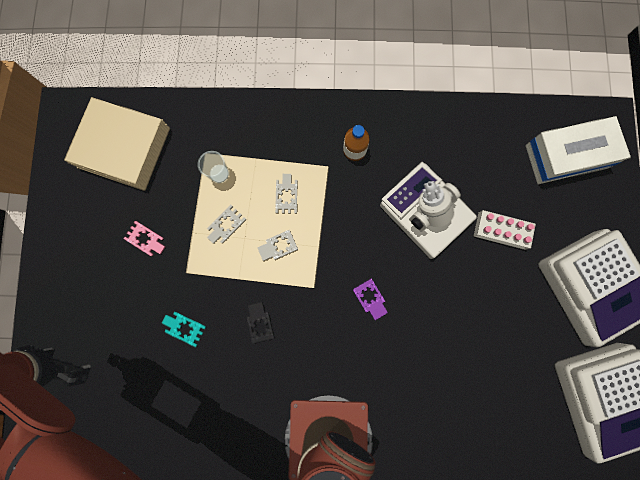

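The scene view shows the three grey plates on the towel: carriers at about (388,226) and (385,267), and the spacer at (341,243). The rotator hub tip is at (287,290). In the top view the carriers are at (287,195) and (226,225), the spacer is at (278,245) with its tab to the lower left, and the hub tip is at about (432,185), leaning up-left.

```bash
cat > lib.py <<'E'
import numpy as np, cv2
from scipy.spatial.transform import Rotation as R
def rays(uv,c):
    uv=np.asarray(uv,float).reshape(-1,1,2)
    n=cv2.undistortPoints(uv,np.array(c["intrinsics"]),np.array(c["dist_coeffs"])).reshape(-1,2)
    return np.c_[n,np.ones(len(n))]
def plane(uv,c,z):
    T=np.array(c["world_from_camera"]); r=rays(uv,c)@T[:3,:3].T
    return T[:3,3]+r*((z-T[2,3])/r[:,2])[:,None]
def cloud(uv,d,c):
    T=np.array(c["world_from_camera"]); uv=np.asarray(uv,int)
    return T[:3,3]+(rays(uv,c)*d[uv[:,1],uv[:,0]][:,None])@T[:3,:3].T
def project(P,c):
    T=np.linalg.inv(np.array(c["world_from_camera"])); p=np.asarray(P)@T[:3,:3].T+T[:3,3]
    return cv2.projectPoints(p,np.zeros(3),np.zeros(3),np.array(c["intrinsics"]),np.array(c["dist_coeffs"]))[0].reshape(-1,2)
def toolrot(down,y):
    """tool x along 'down', tool y along y -> rpy"""
    x=np.array(down,float);x/=np.linalg.norm(x); y=np.array(y,float); y=y-x*(x@y); y/=np.linalg.norm(y)
    return R.from_matrix(np.c_[x,y,np.cross(x,y)]).as_euler('xyz')
E
python3 - <<'E'
from lib import *
from plant import *
f=dict(np.load("top0.npz")); im=f["im"]; d=f["d"]
hsv=cv2.cvtColor(im,cv2.COLOR_RGB2HSV)
m=((hsv[...,1]<40)&(hsv[...,2]>90)&(hsv[...,2]<225)).astype(np.uint8); 
m[:160]=0;m[290:]=0;m[:,:195]=0;m[:,330:]=0
n,l,s,ce=cv2.connectedComponentsWithStats(m)
for i in range(1,n):
    if s[i,4]>80:
        vu=np.argwhere(l==i)[:,::-1]; w=plane(vu,f,0.01)[:,:2]
        (c,sz,a)=cv2.minAreaRect(w.astype(np.float32)*1000); print(s[i],np.round(c,1),np.round(sz,1),round(a,1),"mean",np.round(w.mean(0)*1000,1))
# rotator white base
b=((hsv[...,1]<60)&(hsv[...,2]>120)).astype(np.uint8); box=(slice(150,270),slice(370,480))
vu=np.argwhere(np.ones((120,110)))[:,::-1]+[370,150]; P=cloud(vu,d,f)
ok=(P[:,2]>0.02)
Q=P[ok]; print("zmax",Q[Q[:,2].argsort()[-12:]].round(4).tolist())
base=Q[(Q[:,2]>0.02)&(Q[:,2]<0.08)]; print("base z hist",np.histogram(base[:,2],12))
print(cv2.minAreaRect(Q[:,:2].astype(np.float32)*1000))
o=observe(); c=get_calibration("wrist"); T=np.array(c["world_from_camera"])
Rt=R.from_euler('xyz',o["tcp_rot"]).as_matrix()
print("cam in tool",(Rt.T@(T[:3,3]-o["eef_pos"])).round(4),(Rt.T@T[:3,:3]).round(3).tolist(),np.round(c["intrinsics"],0).tolist())
E
```

```text
[198 160  31  23 336] [732.2 347.2] [65.4 89.1] 0.8 mean [728.8 336.3]
[275 174  22  39 505] [671.2 134.7] [110.7  59.4] 1.1 mean [669.1 134. ]
[207 205  39  38 549] [574.1 306. ] [ 59.6 112.8] 47.2 mean [574.6 305.2]
[258 230  40  31 534] [517.8 155.2] [ 60.  102.4] 25.4 mean [518.  154.9]
zmax [[0.365, 0.0157, 1.2556], [0.365, 0.0157, 1.2556], [0.365, 0.0157, 1.2556], [0.365, 0.0157, 1.2556], [0.365, 0.0157, 1.2556], [0.365, 0.0157, 1.2556], [0.365, 0.0157, 1.2556], [0.365, 0.0157, 1.2556], [0.365, 0.0157, 1.2556], [0.365, 0.0157, 1.2556], [0.365, 0.0157, 1.2556], [0.365, 0.0157, 1.2556]]
base z hist (array([  45,   43,   46,   45,  154, 1068,  779,  519,  446,  275,   24,
          3]), array([0.02018126, 0.02508997, 0.02999869, 0.03490741, 0.03981613,
       0.04472485, 0.04963356, 0.05454228, 0.059451  , 0.06435972,
       0.06926844, 0.07417715, 0.07908587]))
((512.5958251953125, -170.38717651367188), (252.4480743408203, 472.83404541015625), 43.91935348510742)
cam in tool [-0.1427 -0.     -0.0733] [[-0.0, -0.288, 0.958], [1.0, 0.0, 0.0], [-0.001, 0.958, 0.288]] [[352.0, 0.0, 317.0], [0.0, 352.0, 239.0], [0.0, 0.0, 1.0]]
```

```bash
python3 - <<'E'
import cv2
a=cv2.imread("pics/top0.png")[150:265,185:485]
b=cv2.imread("pics/scene0.png")[255:390,210:335]
cv2.imwrite("pics/topcrop.png",cv2.resize(a,None,fx=2.66,fy=2.66,interpolation=cv2.INTER_CUBIC))
E
python3 - <<'E'
from lib import *
from plant import *
f=dict(np.load("top0.npz")); d=f["d"]
vu=np.argwhere(np.ones((120,110)))[:,::-1]+[370,150]; vu=vu[d[vu[:,1],vu[:,0]]>0.5]; P=cloud(vu,d,f)
Q=P[(P[:,2]>0.02)&(P[:,2]<0.08)]
# keep largest: exclude rack (below-right)
m=np.zeros((480,640),np.uint8); sel=(P[:,2]>0.02); m[vu[sel,1],vu[sel,0]]=1
n,l,s,_=cv2.connectedComponentsWithStats(m); k=1+s[1:,4].argmax(); 
B=P[[l[v,u]==k for u,v in vu]]
Q=B[(B[:,2]<0.06)]; r=cv2.minAreaRect(Q[:,:2].astype(np.float32)*1000); print("base",r)
H=B[B[:,2]>0.15]; print(len(H),H[H[:,2].argsort()[::-1][:25]].round(3).tolist())
movep([0.56,0.20,0.24],toolrot([0,0,-1],[0,1,0]) if inverse_kinematics([0.56,0.20,0.24],toolrot([0,0,-1],[0,1,0])) is not None else toolrot([0,0,-1],[0,-1,0]))
c=get_calibration("wrist"); im,dd=get_image("wrist"); o=observe(); print(o["time_s"],o["q"].round(2),o["tcp_rot"].round(2))
cv2.imwrite("pics/w1.png",im[:,:,::-1]); np.savez("w1.npz",im=im,d=dd,**{k:np.array(v) for k,v in c.items()})
E
```

```text
base ((625.2642211914062, -260.42462158203125), (215.04246520996094, 172.28221130371094), 43.91935348510742)
564 [[0.649, -0.236, 0.197], [0.652, -0.238, 0.197], [0.645, -0.236, 0.195], [0.655, -0.239, 0.195], [0.652, -0.236, 0.195], [0.65, -0.232, 0.195], [0.66, -0.237, 0.195], [0.647, -0.236, 0.195], [0.647, -0.232, 0.195], [0.657, -0.239, 0.194], [0.655, -0.234, 0.194], [0.655, -0.229, 0.194], [0.66, -0.232, 0.194], [0.65, -0.234, 0.193], [0.65, -0.239, 0.193], [0.653, -0.232, 0.193], [0.652, -0.227, 0.193], [0.653, -0.242, 0.193], [0.653, -0.234, 0.193], [0.655, -0.242, 0.193], [0.65, -0.227, 0.193], [0.655, -0.237, 0.192], [0.648, -0.244, 0.192], [0.648, -0.242, 0.192], [0.643, -0.239, 0.192]]
2.0167 [ 0.21  0.14  1.6   0.    1.4  -1.36] [1.95 1.57 1.95]<sys>:0: UserWarning: Gimbal lock detected. Setting third angle to zero since it is not possible to uniquely determine all angles.
```

View pics/w1.png

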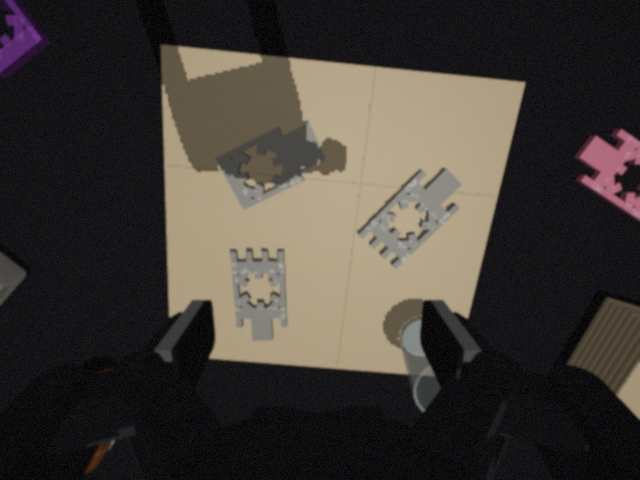

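The wrist view shows carrier 1 with its bore at (259,289) and tab toward the bottom (+x). Carrier 2's bore is at (407,222) with its tab to the upper right. The spacer's bore is at (262,165) with its tab to the right at (312,140).

Next I'll check IK over tool roll at the hub, then look down the hub's axis.

```bash
cat >> lib.py <<'E'
def hubframe(seat,yaw,t):
    """yaw: direction of rotator x (back); t tilt toward front"""
    b=np.array([np.cos(yaw),np.sin(yaw),0]); u=np.array([0,0,1.])
    z=np.cos(t)*u-np.sin(t)*b; x=np.cos(t)*b+np.sin(t)*u
    return np.c_[x,np.cross(z,x),z],np.array(seat)
E
python3 -W ignore - <<'E'
from lib import *
from plant import *
yaw=np.radians(43.9-180); t=np.radians(28)
F,_=hubframe([0,0,0],yaw,t); seat=np.array([0.652,-0.237,0.193])-F[:,2]*0.044
print("seat",seat, F.round(3).tolist())
for ph in range(0,360,15):
    y=F@[np.cos(np.radians(ph)),np.sin(np.radians(ph)),0]
    r=[inverse_kinematics(seat+F[:,2]*h,toolrot(-F[:,2],y)) for h in (0,0.1,0.17)]
    print(ph,[None if q is None else np.round(q,2).tolist() for q in r])
E
```

```text
seat [ 0.63711576 -0.25132343  0.15415031] [[-0.636, 0.693, 0.338], [-0.612, -0.721, 0.326], [0.469, 0.0, 0.883]]
0 [[-0.29, 0.64, 1.2, -0.42, 1.56, 2.14], [-0.24, 0.64, 1.02, -0.41, 1.74, 2.12], [-0.2, 0.68, 0.85, -0.42, 1.87, 2.1]]
15 [[-0.29, 0.64, 1.2, -0.42, 1.56, 1.88], [-0.24, 0.64, 1.02, -0.41, 1.74, 1.86], [-0.2, 0.68, 0.85, -0.42, 1.87, 1.84]]
30 [[-0.29, 0.64, 1.2, -0.42, 1.56, 1.62], [-0.24, 0.64, 1.02, -0.41, 1.74, 1.6], [-0.2, 0.68, 0.85, -0.42, 1.87, 1.57]]
45 [[-0.29, 0.64, 1.2, -0.42, 1.56, 1.36], [-0.24, 0.64, 1.02, -0.41, 1.74, 1.33], [-0.2, 0.68, 0.85, -0.42, 1.87, 1.31]]
60 [[-0.29, 0.64, 1.2, -0.42, 1.56, 1.1], [-0.24, 0.64, 1.02, -0.41, 1.74, 1.07], [-0.2, 0.68, 0.85, -0.42, 1.87, 1.05]]
75 [[-0.29, 0.64, 1.2, -0.42, 1.56, 0.83], [-0.24, 0.64, 1.02, -0.41, 1.74, 0.81], [-0.2, 0.68, 0.85, -0.42, 1.87, 0.79]]
90 [[-0.29, 0.64, 1.2, -0.42, 1.56, 0.57], [-0.24, 0.64, 1.02, -0.41, 1.74, 0.55], [-0.2, 0.68, 0.85, -0.42, 1.87, 0.53]]
105 [[-0.29, 0.64, 1.2, -0.42, 1.56, 0.31], [-0.24, 0.64, 1.02, -0.41, 1.74, 0.29], [-0.2, 0.68, 0.85, -0.42, 1.87, 0.27]]
120 [[-0.29, 
[... 980 characters left out ...]
 -1.83]]
240 [[-0.29, 0.64, 1.2, -0.42, 1.56, -2.05], [-0.24, 0.64, 1.02, -0.41, 1.74, -2.07], [-0.2, 0.68, 0.85, -0.42, 1.87, -2.09]]
255 [[-0.29, 0.64, 1.2, -0.42, 1.56, -2.31], [-0.24, 0.64, 1.02, -0.41, 1.74, -2.33], [-0.2, 0.68, 0.85, -0.42, 1.87, -2.35]]
270 [[-0.29, 0.64, 1.2, -0.42, 1.56, -2.57], [-0.24, 0.64, 1.02, -0.41, 1.74, -2.59], [-0.2, 0.68, 0.85, -0.42, 1.87, -2.61]]
285 [None, None, None]
300 [None, None, None]
315 [None, None, None]
330 [[-0.29, 0.64, 1.2, -0.42, 1.56, 2.67], [-0.24, 0.64, 1.02, -0.41, 1.74, 2.64], [-0.2, 0.68, 0.85, -0.42, 1.87, 2.62]]
345 [[-0.29, 0.64, 1.2, -0.42, 1.56, 2.4], [-0.24, 0.64, 1.02, -0.41, 1.74, 2.38], [-0.2, 0.68, 0.85, -0.42, 1.87, 2.36]]
```

```bash
python3 -W ignore - <<'E'
from lib import *
from plant import *
yaw=np.radians(43.9-180); t=np.radians(28)
F,_=hubframe([0,0,0],yaw,t); seat=np.array([0.652,-0.237,0.193])-F[:,2]*0.044
ph=np.radians(120); y=F@[np.cos(ph),np.sin(ph),0]
movep(seat+F[:,2]*0.14,toolrot(-F[:,2],y))
c=get_calibration("wrist"); im,dd=get_image("wrist"); o=observe(); print(o["time_s"],o["q"].round(2))
cv2.imwrite("pics/w2.png",im[:,:,::-1]); np.savez("w2.npz",im=im,d=dd,**{k:np.array(v) for k,v in c.items()})
print(project([seat,seat+F[:,2]*.03,seat+F[:,2]*.044],c).round(0).tolist())
E
```

```text
3.625 [-0.22  0.66  0.93 -0.41  1.81  0.01]
[[317.0, 226.0], [317.0, 237.0], [317.0, 242.0]]
```

View pics/w2.png

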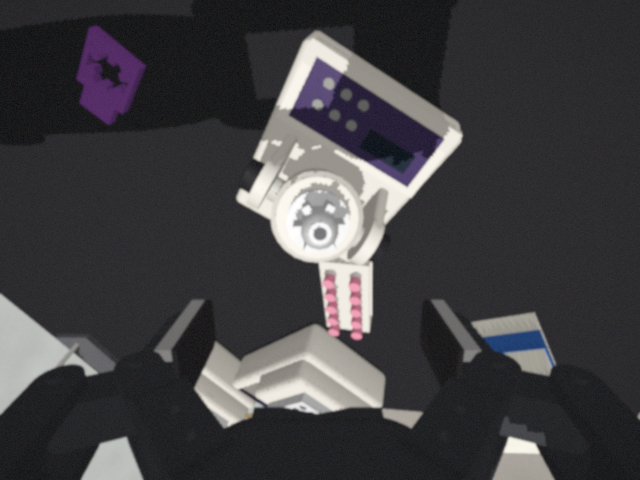

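The hub tip is at (320,233) with the housing disc around (318,217). I'll fit the hub model to this depth cloud and view an enlarged crop for the teeth.

```bash
cat > fit.py <<'E'
from lib import *
from scipy.optimize import least_squares
f=dict(np.load("w2.npz")); d=f["d"]
vu=np.argwhere(d>0.05)[:,::-1]; P=cloud(vu,d,f)
g=np.array([0.648,-0.240,0.17]); s=(np.linalg.norm(P-g,axis=1)<0.075)&(P[:,2]>0.135); P=P[s]; print(len(P))
def res(p,sel=None):
    F,_=hubframe([0,0,0],p[3],p[4]); q=(P-p[:3])@F; r=np.hypot(q[:,0],q[:,1]); z=q[:,2]
    seg=[((0,44),(8,44)),((8,44),(14,36)),((14,36),(14,0)),((14,30),(20,30)),((20,30),(20,0)),((14,0),(26,0)),((26,0),(26,-15)),((26,-15),(41,-15)),((41,-15),(41,-30))]
    D=[]
    for a,b in seg:
        a=np.array(a)/1e3;b=np.array(b)/1e3;v=b-a;w=np.c_[r,z]-a
        t=np.clip(w@v/(v@v),0,1); D.append(np.hypot(*(w-t[:,None]*v).T))
    return np.minimum(np.min(D,0),0.006)*1e3
best=None
for t0 in (24,28,32):
  for dx in (-.008,0,.008):
    F,_=hubframe([0]*3,np.radians(-136),np.radians(t0)); s0=g+[0,0,0.02]-F[:,2]*.044+F[:,0]*dx
    fun=lambda p:np.r_[res(p),(np.degrees(p[3])+136.1)*3]
    k=least_squares(fun,np.r_[s0,np.radians(-136),np.radians(t0)],loss='soft_l1',x_scale=[.001]*3+[.02,.02],diff_step=1e-4)
    if best is None or k.cost<best.cost: best=k
p=best.x; r=res(p); print(best.cost,"seat",p[:3].round(4),"yaw,t",np.degrees(p[3:]).round(2),"median res mm",np.median(r),(r>5).mean())
np.save("hub.npy",p)
F,_=hubframe([0]*3,p[3],p[4]); ori=p[:3]-F[:,2]*.05; print("tilt axis z",ori[2], "origin",ori[:2]-F[:2,0]/np.cos(p[4])*.025)
# rectified view: look along axis at plane z=30mm
N=600; sc=0.1/1000 # m/px
ii,jj=np.meshgrid(np.arange(N),np.arange(N)); X=(ii-N/2)*sc; Y=(jj-N/2)*sc
W=p[:3]+np.stack([X.ravel(),Y.ravel(),np.full(N*N,.030)],1)@F.T
uv=project(W,f).astype(np.float32).reshape(N,N,2)
o=cv2.remap(f["im"][:,:,::-1].copy(),uv[...,0],uv[...,1],cv2.INTER_CUBIC)
for rr in (14,20): cv2.circle(o,(300,300),rr*10,(0,255,0),1)
cv2.imwrite("pics/rect.png",o)
E
python3 -W ignore fit.py
```

```text
4805
1279.9731568407556 seat [ 0.6391 -0.2472  0.152 ] yaw,t [-136.12   31.05] median res mm 0.46508160111340946 0.00437044745057232
tilt axis z 0.1091775154421041 origin [ 0.63854891 -0.24779365]
```

View pics/rect.png

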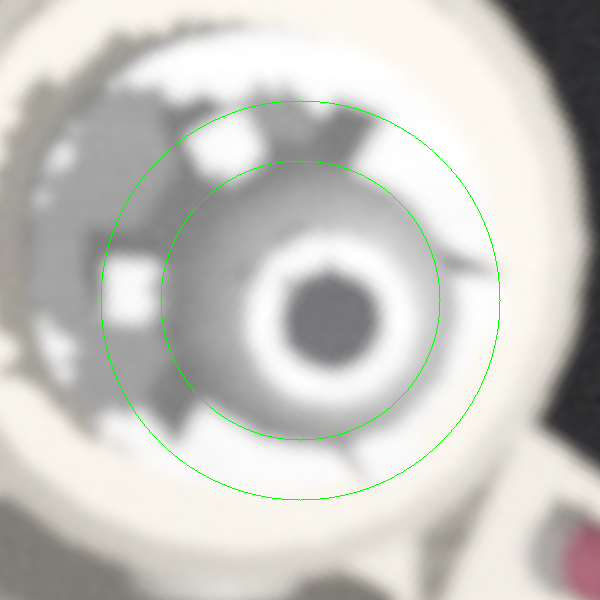

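The rectified hub view shows tooth tops at (131,291) and (225,147), so the teeth lie at about 3.5° mod 60 in the hub frame. Plate x must therefore be 33.5° mod 60. Next: fit the plate poses in the w1 cloud.

```bash
cat > plates.py <<'E'
from lib import *
from plant import *
from scipy.optimize import minimize
f=dict(np.load("w1.npz")); d=f["d"]; T=f["world_from_camera"]
vu=np.argwhere((d>0.1))[:,::-1]; vu=vu[(vu[:,0]>160)&(vu[:,0]<520)&(vu[:,1]>50)&(vu[:,1]<365)]
P=cloud(vu,d,f); tw=np.median(P[:,2]); print("towel z",tw)
S={}
for name,uvb,uvt,kind,th in (("c1",(259,289),(262,325),"c",.008),("c2",(407,222),(445,184),"c",.008),("sp",(262,165),(312,140),"s",.012)):
    b,tb=plane([uvb,uvt],f,.002+th)[:,:2]; a0=np.arctan2(*(tb-b)[::-1])
    near=np.hypot(*(P[:,:2]-b).T)<.085; Q=P[near]; m=(Q[:,2]-tw>th/2).astype(float)
    xy=plane(vu[near],f,.002+th)[:,:2]
    N=400; g=np.zeros((N,N),np.float32); w=np.ones((N,N),np.float32); o=N//2   # 0.5 mm/px
    px=lambda v:int(round(o+v*2))
    X,Y=np.meshgrid((np.arange(N)-o)/2,(np.arange(N)-o)/2); r=np.hypot(X,Y)
    tabw,end=(12.5,48) if kind=="c" else (20,36)
    g[((abs(X)<end)&(abs(Y)<30))|((X>0)&(X<66)&(abs(Y)<tabw))]=1; g[r<16]=0; w[(r>15)&(r<23)]=0
    if kind=="c": w[(abs(X)>35)&(abs(X)<49)&(abs(Y)<31)&~((X>0)&(abs(Y)<tabw-1))]=0
    g=cv2.GaussianBlur(g,(0,0),2.5)
    def cost(p):
        c,s=np.cos(p[2]),np.sin(p[2]); q=(xy*1e3-p[:2])@np.array([[c,-s],[s,c]])
        k=lambda im,bv:cv2.remap(im,(o+2*q[:,:1]).astype(np.float32),(o+2*q[:,1:]).astype(np.float32),cv2.INTER_LINEAR,borderValue=bv)[:,0]
        ww=k(w,1); return (ww*(m-k(g,0))**2).sum()/ww.sum()
    best=min((minimize(cost,np.r_[b*1e3,a0+da],method="Nelder-Mead",options=dict(initial_simplex=np.r_[b*1e3,a0+da]+np.array([[0,0,0],[5,0,0],[0,5,0],[0,0,.15]]))) for da in(-.1,0,.1)),key=lambda k:k.fun)
    S[name]=[*(best.x[:2]/1e3),best.x[2]]; print(name,best.x[:2].round(1),np.degrees(best.x[2]).round(1),"cost",round(best.fun,4), "guess",(b*1e3).round(1),np.degrees(a0).round(1))
    for s in (1,-1):
        y=s*np.array([-np.sin(best.x[2]),np.cos(best.x[2]),0]); q=inverse_kinematics([*S[name][:2],.0],toolrot([0,0,-1],y)); print("  s",s,None if q is None else q.round(2))
import json; json.dump(S,open("plates.json","w"))
E
python3 -W ignore plates.py
```

```text
towel z 0.0020792286135773996
c1 [660.2 134.1] 0.4 cost 0.0067 guess [659.1 133.8] 1.7
  s 1 [ 0.08  0.57  1.53 -0.    1.04 -1.49]
  s -1 [ 0.08  0.57  1.53 -0.    1.04  1.65]
c2 [577.5 299.8] 137.6 cost 0.1787 guess [579.2 298.9] 138.2
  s 1 [ 0.36  0.53  1.6  -0.    1.02  2.67]
  s -1 [ 0.36  0.53  1.6  -0.    1.02 -0.47]
sp [521.8 141.7] 115.3 cost 0.1358 guess [518. 144.] 115.7
  s 1 None
  s -1 [ 0.12  0.31  1.9  -0.    0.93 -0.32]
```

```bash
python3 -W ignore - <<'E'
from lib import *
import json
f=dict(np.load("w1.npz")); d=f["d"]; S=json.load(open("plates.json"))
for x0,x1,y0,y1 in((380,430,195,250),(230,310,140,190),(235,285,260,330)):
    vu=np.argwhere(np.ones((y1-y0,x1-x0)))[:,::-1]+[x0,y0]; ok=d[vu[:,1],vu[:,0]]>0; P=cloud(vu[ok],d,f); print((~ok).mean(),np.percentile(P[:,2]*1e3,[1,10,25,50,75,90,99]).round(1))
im=f["im"][:,:,::-1].copy()
for n,(x,y,a) in S.items():
    th=.012 if n=="sp" else .008; e=36 if n=="sp" else 48; w=20 if n=="sp" else 12.5
    g=np.array([(-e,-30),(e,-30),(e,-w),(66,-w),(66,w),(e,w),(e,30),(-e,30)])/1e3; c,s=np.cos(a),np.sin(a)
    W=np.c_[g@np.array([[c,s],[-s,c]])+[x,y],np.full(len(g),.002+th)]
    cv2.polylines(im,[(project(W,f)*8).round().astype(int)],True,(0,0,255),1,cv2.LINE_AA,3)
cv2.imwrite("pics/ov.png",cv2.resize(im[100:350,190:480],None,fx=2.5,fy=2.4,interpolation=cv2.INTER_CUBIC))
E
```

```text
0.0047272727272727275 [ 0.5  1.4  2.1  8.7 10.  10.6 11.5]
0.00275 [ 0.3  1.4  2.3 13.2 14.1 14.7 15.5]
0.006285714285714286 [ 0.8  1.9  3.2  9.6 10.3 10.8 11.6]
```

View pics/ov.png

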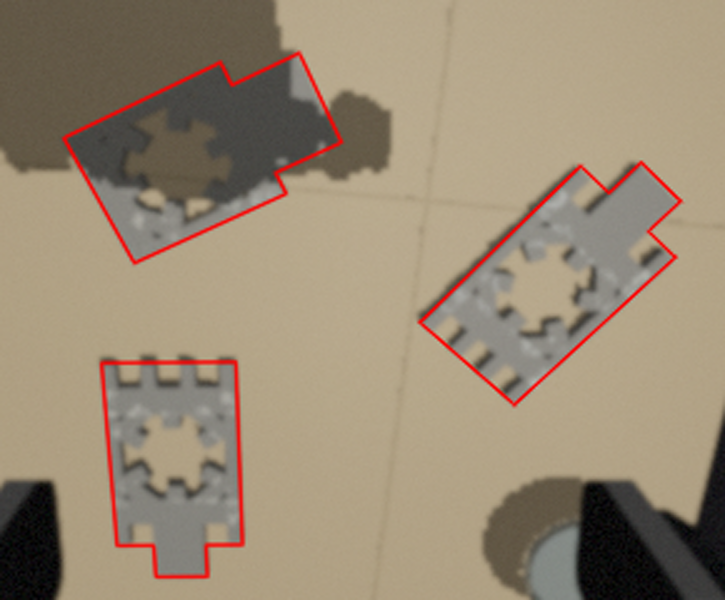

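The overlay shows all three outlines fitting within about 1 mm, so I'll pick the first carrier (c1) and insert it.

```bash
cat > act.py <<'E'
from lib import *
from plant import *
import json
S=json.load(open("plates.json")); p=np.load("hub.npy"); F,_=hubframe([0]*3,p[3],p[4]); seat=p[:3]; A=F[:,2]
def st(msg=""):
    o=observe(); print(msg,"t",round(o["time_s"],1),"tcp",o["eef_pos"].round(4),"F",o["ft_force"].round(1),"op",round(o["opening"],4)); return o
def hubrot(phi): ph=np.radians(phi); return toolrot(-A,F@[np.cos(ph),np.sin(ph),0])
def pick(n,s=-1,z=-.003,op=.074,fg=50):
    x,y,a=S[n]; rot=toolrot([0,0,-1],s*np.array([-np.sin(a),np.cos(a),0]))
    gripper_to(op); movep([x,y,.06],rot); print("hit",move_l([x,y,z],feed=.1,max_force=12)); st("down")
    gripper_to(.05,fg); o=st("closed")
    move_l([x,y,.26],feed=.25); st("lift"); return o
def hubpos():
    """TCP in hub frame (mm)"""
    return ((observe()["eef_pos"]-seat)@F*1e3).round(2)
E
python3 -W ignore - <<'E'
from act import *
pick("c1")
im,d=get_image("wrist"); cv2.imwrite("pics/g1.png",im[:,:,::-1])
E
```

```text
hit False
down t 6.2 tcp [ 0.6604  0.1341 -0.0031] F [-0.6  0.1 -0.2] op 0.0741
closed t 6.4 tcp [ 0.6612  0.1342 -0.0018] F [ 0.1 -0.4  3.2] op 0.0587
lift t 7.6 tcp [0.6592 0.134  0.2577] F [ 0.1 -0.2 -0.5] op 0.0582
```

View pics/g1.png

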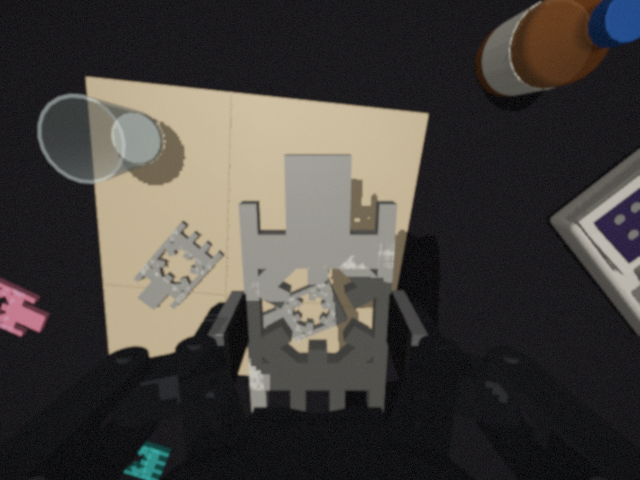

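The carrier is held squarely, with its tab up in the image at about (318,160) and its bore at (317,315). Next I'll go above the hub, measure the plate in the tool frame, then insert with a force guard.

```bash
cat >> act.py <<'E'
def held():
    """plate plane (tool frame): tool-x of its top, normal, extents along tool z"""
    o=observe(); c=get_calibration("wrist"); im,d=get_image("wrist")
    vu=np.argwhere(d>.05)[:,::-1]; P=(cloud(vu,d,c)-o["eef_pos"])@R.from_euler('xyz',o["tcp_rot"]).as_matrix()*1e3
    q=P[(abs(P[:,0]+8)<9)&(abs(P[:,1])<27)&(abs(P[:,2])<80)]
    for _ in range(3):
        k=np.c_[q[:,1:],np.ones(len(q))]; s=np.linalg.lstsq(k,q[:,0],rcond=None)[0]; q=q[abs(k@s-q[:,0])<2]
    t=q[abs(q[:,1])<9]; print("held: top at tool x",s[2].round(2),"slopes deg y,z",np.degrees(s[:2]).round(2),"n",len(q),"tool z range",np.percentile(t[:,2],[.3,99.7]).round(1),"hole z",[ (t[(t[:,2]<0)][:,2].max()).round(1), t[t[:,2]>0][:,2].min().round(1)])
def insert(phi,off,hgoal,start=.075,fmax=12,dx=0,dy=0):
    """off: TCP distance beyond plate underside (m); hgoal: underside height"""
    r=hubrot(phi); g=lambda h:seat+A*(h-off)+F[:,0]*dx+F[:,1]*dy
    hit=move_l(g(hgoal),feed=.05,rotation=None,max_force=fmax); o=st("insert hit %s"%hit); print("hub mm",hubpos(),"underside h",hubpos()[2]+off*1e3,"Fhub",(o["ft_force"]@F).round(1)); return hit
E
python3 -W ignore - <<'E'
from act import *
phi=63.5; off=.0045
movep(seat+A*.16,hubrot(phi)); st("above"); held()
move_l(seat+A*.055,feed=.15); print(hubpos(),(observe()["ft_force"]@F).round(1))
insert(phi,off,-.002)
im,d=get_image("scene"); cv2.imwrite("pics/i1.png",cv2.resize(im[230:390,200:350,::-1],None,fx=4,fy=3.7))
E
```

```text
above t 8.9 tcp [ 0.6988 -0.1889  0.2889] F [-0.3 -0.1 -1.2] op 0.058
held: top at tool x -11.92 slopes deg y,z [-0.01 -0.17] n 20858 tool z range [-66.4  46.3] hole z [np.float64(-15.3), np.float64(14.2)]
[2.000e-02 3.000e-01 5.668e+01] [-0.2 -1.  -1.1]
insert hit True t 10.9 tcp [ 0.6375 -0.2485  0.1488] F [0.5 2.1 4.9] op 0.0585
hub mm [ 0.12 -0.19 -3.82] underside h 0.6800000000000002 Fhub [ 1.  -1.2  5.1]
```

The plate dropped straight over the teeth, and the underside is about 0.1 mm above the seat. Next: release, retract, check with the wrist depth, then pick the spacer.

```bash
cat >> act.py <<'E'
def checkplate(th,h):
    """fit plane of the plate top on hub; th thickness, h nominal underside (mm)"""
    c=get_calibration("wrist"); im,d=get_image("wrist"); vu=np.argwhere(d>.05)[:,::-1]; q=(cloud(vu,d,c)-seat)@F*1e3
    r=np.hypot(q[:,0],q[:,1]); q=q[(r>22)&(r<64)&(abs(q[:,2]-th-h)<7)]
    k=np.c_[q[:,:2],np.ones(len(q))]; s=np.linalg.lstsq(k,q[:,2],rcond=None)[0]; z=q[abs(k@s-q[:,2])<1.5]; k=np.c_[z[:,:2],np.ones(len(z))]; s=np.linalg.lstsq(k,z[:,2],rcond=None)[0]
    (cx,cy),sz,a=cv2.minAreaRect(z[:,:2].astype(np.float32))
    print("on hub: underside",(s[2]-th).round(2),"mm tilt deg",np.degrees(s[:2]).round(2),"n",len(z),"rect",np.round((cx,cy,*sz,a),1)); return im
def release(op=.075,back=.14):
    o=observe()["eef_pos"]; gripper_to(op); move_l(o+A*back,feed=.2); st("retracted")
E
python3 -W ignore - <<'E'
from act import *
release(); im=checkplate(8,0); cv2.imwrite("pics/h1.png",im[:,:,::-1])
pick("sp"); held()
E
```

```text
retracted t 12.1 tcp [ 0.6891 -0.1985  0.2674] F [-0.5  0.9 -0.8] op 0.075
on hub: underside 0.0 mm tilt deg [ 0.72 -0.02] n 5724 rect [ -7.    3.6  60.1 112.1  62.7]
hit False
down t 14.8 tcp [ 0.5223  0.1417 -0.0027] F [ 0.2  0.9 -0.2] op 0.0738
closed t 15.0 tcp [ 0.5231  0.1419 -0.0017] F [-0.7  0.2  4.1] op 0.0585
lift t 16.2 tcp [0.5208 0.1416 0.258 ] F [ 0.1 -0.8 -0.4] op 0.0588
held: top at tool x -15.63 slopes deg y,z [0.14 0.04] n 22991 tool z range [-65.6  36.3] hole z [np.float64(-14.5), np.float64(14.9)]
```

View pics/h1.png

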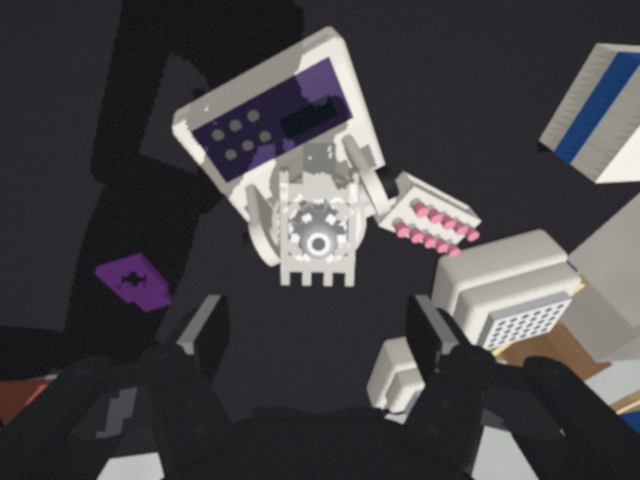

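Carrier 1 is home: underside at 0.0 mm, tab at 153°, seen centred at (318,230) with its tab toward the panel. The spacer is held squarely. Inserting it with the tab opposite, then picking carrier 2.

```bash
python3 -W ignore - <<'E'
from act import *
movep(seat+A*.16,hubrot(243)); st("above"); held()
move_l(seat+A*.055,feed=.15)
if insert(243,.0036,.006) and hubpos()[2]+3.6<9.5:
    release(); im=checkplate(12,8); cv2.imwrite("pics/h2.png",im[:,:,::-1])
E
```

```text
above t 17.9 tcp [ 0.6986 -0.1894  0.2889] F [-0.6 -0.2 -0.9] op 0.0585
held: top at tool x -15.69 slopes deg y,z [0.08 0.01] n 22888 tool z range [-65.6  36.4] hole z [np.float64(-14.4), np.float64(15.3)]
insert hit True t 19.7 tcp [ 0.6404 -0.2457  0.1559] F [0.6 1.1 4.9] op 0.0587
hub mm [ 0.25 -0.24  4.33] underside h 7.93 Fhub [ 1.5 -0.4  4.8]
retracted t 20.9 tcp [ 0.692  -0.1957  0.2745] F [-0.  -0.3 -0.3] op 0.0749
on hub: underside 7.97 mm tilt deg [ 0.73 -0.04] n 5998 rect [ 11.9  -6.6  60.1 100.   62.7]
```

The spacer is home at 7.97 mm, with its tab at about -29°, opposite the carrier's. Now the third plate.

```bash
python3 -W ignore - <<'E'
from act import *
pick("c2"); movep(seat+A*.16,hubrot(63)); st("above"); held()
move_l(seat+A*.068,feed=.15)
if insert(63,.0038,.018) and hubpos()[2]+3.8<22:
    release(); im=checkplate(8,20); cv2.imwrite("pics/h3.png",im[:,:,::-1])
    im,d=get_image("top"); cv2.imwrite("pics/top1.png",im[100:340,140:540,::-1].repeat(2,0).repeat(2,1))
E
```

```text
hit False
down t 23.9 tcp [ 0.5778  0.3    -0.0029] F [ 0.  -0.2  0.7] op 0.0739
closed t 24.2 tcp [ 0.5786  0.3003 -0.0016] F [ 0.2 -0.5  3.2] op 0.058
lift t 25.4 tcp [0.5765 0.2994 0.2578] F [ 0.   0.  -0.6] op 0.058
above t 27.2 tcp [ 0.6988 -0.189   0.289 ] F [ 1.3  1.2 -0.8] op 0.0578
held: top at tool x -11.71 slopes deg y,z [ 0.07 -0.07] n 20729 tool z range [-66.1  46.8] hole z [np.float64(-15.3), np.float64(14.5)]
insert hit True t 29.0 tcp [ 0.6451 -0.2413  0.1661] F [1.9 1.6 4.2] op 0.058
hub mm [ 0.04 -0.19 16.45] underside h 20.25 Fhub [0.1 0.1 4.9]
retracted t 30.2 tcp [ 0.6967 -0.1913  0.2847] F [0.2 0.6 0.3] op 0.0749
on hub: underside 19.82 mm tilt deg [0.41 0.11] n 5193 rect [ -7.4   3.7  60.2 111.4  62.9]
```

View pics/top1.png

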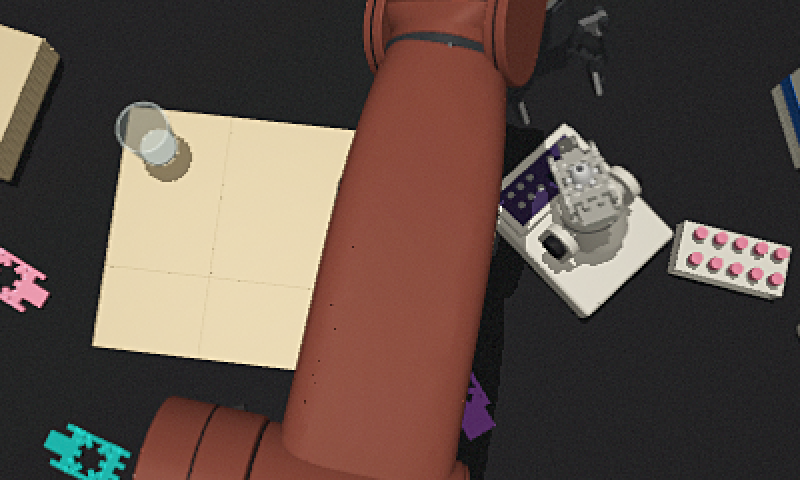

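View pics/h3.png

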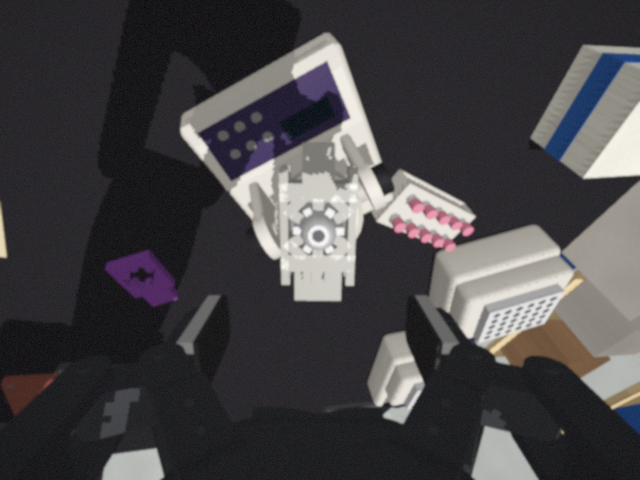

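The last views show the stack on the hub at (318,230), with the spacer's tab pointing down at (318,290) and the carriers' tabs toward the panel. The beaker and rack haven't moved, and nothing is touching the gripper. Handing in.

```bash
python3 -W ignore - <<'E'
from act import *
hold(.3); st("end"); job_done()
E
```

```text
end t 30.6 tcp [ 0.6969 -0.1914  0.2857] F [ 0.8 -0.5 -0.2] op 0.0749
the job is handed in; nothing more can be done
```

All three plates are on the hub in order (carrier, spacer, other carrier), and I handed the job in at about 30.6 s of the 72 s allowed. I gripped each plate across its 60 mm straight edges and lined it up with the tooth angle seen by the wrist camera. Each one slid home at the first try with about 5 N of contact force, so no search turn was needed.

| Plate | Underside above the seat | Target | Tab direction about the hub axis |
|---|---|---|---|
| First carrier | 0.0 mm | 0 mm | 153° |
| Spacer | 7.97 mm | 8 mm | about -29° |
| Second carrier | 19.8 mm | 20 mm | 153° |

- **Fit:** each plate, measured by the wrist camera's depth just after it was placed, was square to the hub within about 0.8°. Neighbouring tabs are opposite within about 2°, and the plates look centred within about 1–2 mm.
- **Release and bystanders:** the gripper is open and clear of the stack, with wrist force near zero. The last pictures show the beaker and tube rack where they were. The arm hid the bottle from the last top view, so I did not re-check it there, but every carry passed well above it.
- **Checks that disagreed:** the plate-pose fit gave high residuals for the second carrier and the spacer, although the drawn outlines matched the picture within about 1 mm and both grasps were good. The first rough hub position from the top camera was also several millimetres off, and I replaced it with the wrist-camera fit.

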